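Level the inspection table and lay out the dry-stored electrodes

ROBOT

A 6-joint arm with a two-finger parallel gripper is mounted at the origin on the work surface. World frame = base frame: x ahead of the robot, y to its left, z up, the work surface at z = 0. Lengths are in m, angles in degrees, forces in N, time in s.
With the tool pointing down it reaches from about 0.25 to 0.725 m from the base axis. Payload 9.7 kg.
Tool frame: the origin (TCP) lies midway between the tips of the shut fingers; the grasp point (between the pads) lies bot.grasp_offset behind it (bot.grasp_offset is the distance from the TCP to the grasp point, in m); x points along the fingers, y is the direction in which the jaws open and shut, and the axes are right-handed (so a half turn about x gives the same grasp; the last joint's range is limited). The gripper opens to 85 mm and grips with 20 to 120 N. Pads are 22 mm wide; open, the fingers measure 114 mm over their backs; the gripper's body (76 mm by 85 mm) begins 54 mm behind the grasp point. The pads swing forward as they close: fully open they stand 13 mm farther back than shut.
Start: joints at [66.463, 4.979, 10.078, 95.1, 0, 90], TCP at [0.22, 0.504, 0.231] pointing down, gripper open.
Joint ranges: [-179.16, 179.16], [-48.56, 103.87], [-65.8, 70.77], [-126.05, 130.52], [-82.76, 87.17], [-180, 180]. Speed limits (degrees/s): [127.2, 127.2, 147.25, 180, 180, 180].

INTERFACE

Orientations are given as [roll, pitch, yaw] about the fixed x, y, z axes, in that order (R = Rz(yaw) Ry(pitch) Rx(roll)).
In Python, from workcell import status, camera, bot gives the robot as it stands.
- The arm moves only by the shell command python3 -m jog 'ROWS' [OPENING] [FORCE]. ROWS is text: rows parted by semicolons, each of 4 numbers parted by spaces: the shift along the tool's x, y, z in mm, then the turn about the tool's x in degrees. A call has exactly 8 rows; each row is the pose to reach, as a shift and turn from the pose commanded when the call began, along the tool's axes at that moment; what a row does not reach only later rows make up. A row lasts 1/8 s, in which the tool goes at most 62.5 mm and 10.7 degrees, less where a joint would pass 70% of its speed; a pose out of reach is approached as far as the arm can. A call with a gripper value outside its range is refused whole. OPENING is the opening, from 0 (shut) to 1 (fully open), set as the call begins (- or left out, the last holds). The fingers move at their own pace and stop on an object; FORCE is the grip in N (left out, the last holds). Time passes only in rows, so rows that repeat a pose let the fingers close, or fill a call up. It gives the time, the measured TCP pose, the force and the opening at its end, in the units of the state.
- status.get_obs(): the state, without advancing time (a new reading comes with each control period).
- camera(name): name is "scene" or "top"; returns a dict with "color" (480x640x3 uint8, red, green, blue), "vfov" (degrees; the focal length in pixels is half the picture's height over the tangent of half this angle, whatever the lens; pixels are square), "cx", "cy" (the principal point, pixels), "rvec" (rotation vector, rad) and "tvec" (3), from world to camera coordinates, as OpenCV has them. Camera axes: x right, y down, z forward; pixel columns grow to the right and rows downward; lengths in m; the calibration is good to about 2 mm. A picture is of the moment at which its call begins. There is no depth.
- bot.job_done(): hands the job in, once; it reports no verdict.
The state is a dict: "time": time; "q": joint angles; "qd": joint speeds; "joint_efforts": joint torques, N m; "ee_pos": TCP position; "tcp_rot": TCP orientation; "wrist_force": force on the tool from outside, world axes, zero at the start; "torque": the same for the moment, N m; "opening": finger opening in m.
Only numpy, scipy, OpenCV 4.12 (cv2) and the standard library are available. Lean on these libraries where they do the work, as an engineer would, in place of code of your own. Each camera call takes 0.05 s, during which the arm holds its last target. There are 200 camera calls.

TASK

First level the aluminium platform by turning its two brass thumb screws until the bubble in each of its two vials sits centred between the marks. Then open the red vent tap on the vacuum jar fully while the bell is still in place, lift the bell off by its handle and set it upright on the middle of the cork mat, and stand every electrode upright inside the blue field of the platform. Finally put the bell back on its base, centred and flat, and shut its tap again, with the platform still level; leave everything else on the bench where it is.

Things in the scene. Friction and masses are not known exactly. Their poses are not given: they have to be found in the camera images.
- vial_left (a point): Middle of the left tube vial on the levelling platform: black bar 54 x 18 mm, 12 mm tall, green window 44 mm long with two black marks 15 mm apart; point on its face. It lies along the line to the left knob, direction (-0.899, +0.438) in the axes of field, and 75 mm from the knob's axis. Right: its bubble centred between the marks.
- mid_left (a point): Centre of the left vial's bubble, white, 10 x 9 mm. It shows only what the left knob does: each radian clockwise (from above) moves it 6.8 mm along the vial towards the left knob's end of the vial; anticlockwise the other way. It follows at once and does not creep.
- vial_right (a point): Middle of the right tube vial, same make; it lies along the line to the right knob, direction (-0.899, -0.438) in the axes of field, 52 mm beside the left vial; the two form a V.
- mid_right (a point): Centre of the right vial's bubble, white, 10 x 9 mm. It shows only what the right knob does: each radian clockwise (from above) moves it 6.8 mm along the vial towards the right knob's end; anticlockwise the other way.
- knob_left (a point): Left thumb screw: brass round knob 36 mm across, 26 mm tall, axis vertical, its underside 10 mm above the platform's top. This point is on its axis, 26 mm above the platform's top: grip here. Stiff to 0.05 N m, stays where left; stops 1.65 rad either side of level. Clockwise from above raises its corner (3 mm a turn, hardly visible: read the bubble). The knob itself keeps its height.
- knob_right (a point): Right thumb screw, 190 mm from the left one, on the field's -y side, otherwise the same. The two vials sit between the knobs.
- field (a point): Centre of the marked field on top of the levelling platform (aluminium plate 260 x 240 mm, top 45 mm above the bench, fixed in place): blue rectangle with white border, 100 mm along x and 170 mm along y. x points across the platform away from knobs and vials, y towards the left knob's side, z up; this point is on the top surface.
- jar_base: Base of the vacuum jar, fixed: round steel disc 196 mm across, 24 mm thick, pale ceramic centre where the electrodes stand, black rubber seal. Origin: centre of its underside; the bell sits on it centred with its rim 24 mm above the origin. Two small steel catches, 16 mm high, stand at its rim at +y and -y, 84 mm and more from the centre.
- bell: Clear plastic bell (lid) of the vacuum jar, loose, about 0.45 kg: 150 mm across, wall 5 mm, 64 mm tall to its flat top, open below (58 mm headroom). Origin: centre of its rim plane, z up. At the start it sits over the electrodes on jar_base and cannot be lifted while the tap is shut (held down at two catches, which the tap frees).
- bell_grip (a point): Point on the axis of the bell's black round handle (24 mm across, from 8 to 40 mm above the flat top), 27 mm above the flat top, 91 mm above the rim: where to grip it.
- tap_grip (a point): Middle of the red bar of the vent tap on top of the bell, 54 mm from the handle's axis towards the bell's -x: bar 36 mm long, 12 mm thick, 24 mm tall, from 12 to 36 mm above the flat top; this point is 24 mm above it. Its x axis runs along the bar. The pivot is vertical through this point. Shut, the bar points at the handle.
- tap (a joint): Turn of the vent tap, rad: 0 shut, grows counter-clockwise seen from above, to its stop at 1.4 fully open; stiff to 0.05 N m, stays where left.
- mat: Round cork mat fixed on the bench, 170 mm across, 4 mm thick, empty at the start. Origin: centre of its underside.
- electrode1: Neon-tube electrode, loose, standing upright: round steel flange 28 mm across and 8 mm thick, and above it a round amber glass stub 18 mm across up to 46 mm height (copper band near the top). Origin: centre of the underside, z up the stub. At the start under the bell. Some of the four may be absent (None).
- electrode2: Neon-tube electrode, loose, standing upright: round steel flange 28 mm across and 8 mm thick, and above it a round amber glass stub 18 mm across up to 46 mm height (copper band near the top). Origin: centre of the underside, z up the stub. At the start under the bell. Some of the four may be absent (None).
- electrode3: Neon-tube electrode, loose, standing upright: round steel flange 28 mm across and 8 mm thick, and above it a round amber glass stub 18 mm across up to 46 mm height (copper band near the top). Origin: centre of the underside, z up the stub. At the start under the bell. Some of the four may be absent (None).
- electrode4: Neon-tube electrode, loose, standing upright: round steel flange 28 mm across and 8 mm thick, and above it a round amber glass stub 18 mm across up to 46 mm height (copper band near the top). Origin: centre of the underside, z up the stub. At the start under the bell. Some of the four may be absent (None).
- jar_flux: Bystander: closed jar with blue cap, 48 mm across, 75 mm tall; origin under its centre.
- tin: Bystander: tin can 52 mm across, 80 mm tall; origin under its centre.
- blocker: Bystander: cork block 50 x 30 x 25 mm; origin under its centre.
- clamp_block: Bystander: red painted steel block 45 x 35 x 30 mm; origin under its centre.
- file_tool: Bystander: screwdriver lying on the bench.
- marker_brush: Bystander: brush lying on the bench.
- burner_tip: Bystander: brass burner tip 36 mm across, 50 mm tall; origin under its centre.
There are look-alikes about, which are no part of the job. There is more than one size of the mat; the job needs the smallest.

How it is judged (in metres and radians):
On the way, in this order (a step that is already met when the one before it is completed fails the run):
1. the platform is level: each bubble within 3 mm of the middle of its vial, knobs released (horizontal distance between mid_left and vial_left below 0.003 m and horizontal distance between mid_right and vial_right below 0.003 m and contact force between the fingers and anything else below 0.2 N), for 0.4 s.
2. the vent tap is open (over 1.15 rad) with the bell still seated on its base (value of joint tap above 1.15 rad and horizontal distance between bell and jar_base below 0.012 m and z of bell in the frame of jar_base below 0.027 m and angle between bell's own z axis and vertical below 0.04 rad), for 0.2 s.
3. the bell stands upright on the cork mat, within 30 mm of its middle, released (horizontal distance between bell and mat below 0.03 m and height (world z) of bell below 0.008 m and angle between bell's own z axis and vertical below 0.05 rad and contact force between the fingers and bell below 0.2 N), for 0.3 s.
At the end, for the whole second after the job is handed in: Each bubble within 3 mm of its vial's middle; every electrode present upright (0.1 rad) on the platform, its centre inside the blue field; the bell on its base within 12 mm of centred, seated within 3 mm, upright within 0.04 rad; tap shut (below 0.25 rad); all at rest (horizontal distance between mid_left and vial_left below 0.003 m and horizontal distance between mid_right and vial_right below 0.003 m and x of electrode1 in the frame of field between -0.05 and 0.05 m and y of electrode1 in the frame of field between -0.085 and 0.085 m and z of electrode1 in the frame of field between -0.003 and 0.003 m and angle between each of electrode1, electrode2, electrode3, electrode4's own z axis and vertical below 0.1 rad and linear speed of each of electrode1, electrode2, electrode3, electrode4, bell below 0.02 m/s and x of electrode2 in the frame of field between -0.05 and 0.05 m and y of electrode2 in the frame of field between -0.085 and 0.085 m and z of electrode2 in the frame of field between -0.003 and 0.003 m and x of electrode3 in the frame of field between -0.05 and 0.05 m and y of electrode3 in the frame of field between -0.085 and 0.085 m and z of electrode3 in the frame of field between -0.003 and 0.003 m and x of electrode4 in the frame of field between -0.05 and 0.05 m and y of electrode4 in the frame of field between -0.085 and 0.085 m and z of electrode4 in the frame of field between -0.003 and 0.003 m and horizontal distance between bell and jar_base below 0.012 m and z of bell in the frame of jar_base below 0.027 m and angle between bell's own z axis and vertical below 0.04 rad and value of joint tap below 0.25 rad); the robot touches nothing.
It fails at once if a bystander on the bench is moved more than 25 mm (distance of any of jar_flux, tin, blocker, clamp_block, file_tool, marker_brush, burner_tip from where it was at the start of the episode above 0.025 m).
Of electrode1, electrode2, electrode3, electrode4 only 2 to 4 are there at a start; the rules pass over those that are not, and their reading is None.
At some moment in a run one of electrode1, electrode2, electrode3, electrode4 may be knocked a few centimetres aside while the robot is not near it.
It also fails if it takes over 208 s, if anything falls off the work surface, if the arm or the gripper's body presses on something with over 40 N, if the wrist force passes 120 N, or if a joint passes its speed limit or range.

## Working session

There is one attempt and no reset: what is moved stays moved. The work goes in short steps, Python scripts to look and compute and a shell command to move; the robot and the scene stay as the last step left them, time stands still between calls to the robot, and variables do not carry over. Pictures are saved under pics/ and viewed, about 12 in all and at most 16, crops included, and the job is handed in when it is done.

```bash
ls; mkdir -p pics
cat > h.py <<'E'
import numpy as np, cv2
from workcell import status, camera, bot
def cam(n):
    c=camera(n); f=240/np.tan(np.radians(c['vfov']/2))
    c['K']=np.array([[f,0,c['cx']],[0,f,c['cy']],[0,0,1]]); c['R']=cv2.Rodrigues(np.array(c['rvec'],float))[0]; c['t']=np.array(c['tvec'],float).ravel(); return c
def ray(c,u,v,z):
    d=c['R'].T@np.linalg.inv(c['K'])@[u,v,1]; o=-c['R'].T@c['t']; return o+d*(z-o[2])/d[2]
def px(c,p):
    q=c['K']@(c['R']@np.array(p,float)+c['t']); return q[:2]/q[2]
def save(c,name,box=None,s=1):
    im=c['color'][:,:,::-1]
    if box: im=im[box[1]:box[3],box[0]:box[2]]
    cv2.imwrite('pics/'+name,cv2.resize(im,None,fx=s,fy=s,interpolation=cv2.INTER_CUBIC))
E
python3 - <<'E'
from h import *
import pickle
for n in('top','scene'):
    c=cam(n); save(c,n+'0.png'); pickle.dump(c,open(n+'0.pkl','wb')); print(n,c['K'][0,0],c['cx'],c['cy'],-c['R'].T@c['t'],c['R'].tolist())
o=status.get_obs(); print(o['time'],o['ee_pos'],o['tcp_rot'],o['opening'],bot.grasp_offset)
E
```

```text
pics
top 534.6985520695931 313.5855300216243 243.0670878032585 [2.92743329e-01 8.52175363e-04 1.45985633e+00] [[-0.02589723861658577, -0.9995792124787254, -0.013066407786665735], [-0.9846847057174267, 0.027761288274369966, -0.17212013595025044], [0.17241045025815852, 0.008408855674773966, -0.9849893033876155]]
scene 580.5790603462655 323.2793166892427 251.80924966016136 [1.22991414 1.09855863 1.06934264] [[-0.8357825981204002, 0.5490552712850144, 0.002399531882018774], [0.3294050442833901, 0.5049135664390771, -0.7978437235614689], [-0.43927185828342263, -0.666033482266403, -0.6028595483363581]]
0.1 [0.21954071 0.50406093 0.23064936] [ -90.32781283   89.9309487  -113.86477809] 0.08509696608055455 0.0187
```

View pics/top0.png

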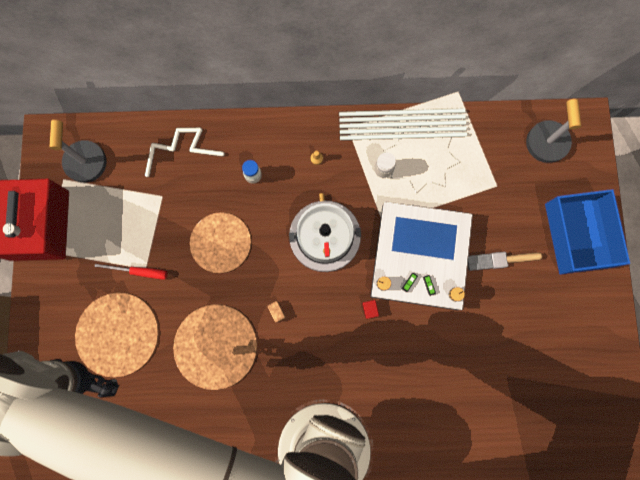

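View pics/scene0.png

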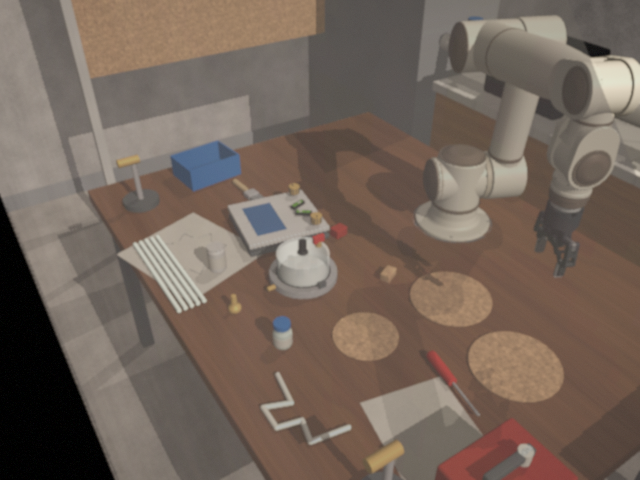

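The top view shows three cork mats, at (220,242), (117,335) and (215,347). The one at (220,242) is the smallest, about 61 px against about 83 px, so that is the mat I need. The jar is at (325,235), its tap at (326,250), the knobs at (384,283) and (457,294), and the field at (425,238).

Run:
```python
from h import *
import pickle
c=pickle.load(open('top0.pkl','rb'))
a=c['color'][180:320,180:340,::-1]; b=c['color'][180:320,340:500,::-1]
cv2.imwrite('pics/crop0.png',cv2.resize(c['color'][185:315,280:480,::-1],None,fx=4,fy=4,interpolation=cv2.INTER_CUBIC))
def show(n,u,v,z): print(n,ray(c,u,v,z).round(4))
h=cv2.cvtColor(c['color'],cv2.COLOR_RGB2HSV)
def blob(n,m,box,z):
    k=np.zeros(m.shape,bool);k[box[1]:box[3],box[0]:box[2]]=1
    v,u=np.nonzero(m&k); r=cv2.minAreaRect(np.c_[u,v].astype(np.float32)); print(n,len(u),u.mean().round(1),v.mean().round(1),r,ray(c,*r[0],z).round(4)); return r
H,S,V=h[...,0].astype(int),h[...,1].astype(int),h[...,2].astype(int)
r=blob('field',(H>100)&(H<125)&(S>120),(370,200,480,265),.045)
B=cv2.boxPoints(r); print([ray(c,*p,.045)[:2].round(4).tolist() for p in B])
blob('knobL',(H>12)&(H<32)&(S>110)&(V>120),(370,270,398,298),.036)
blob('knobR',(H>12)&(H<32)&(S>110)&(V>120),(445,280,470,305),.036)
blob('mat',(H>5)&(H<25)&(V>125)&(S>60),(185,207,256,277),.004)
blob('tap',((H<6)|(H>174))&(S>150)&(V>100),(315,235,340,262),.024+.064+.036)
blob('handle',(V<45),(312,220,340,240),.024+.064+.04)
```

```text
field 2033 424.1 237.8 ((424.2500305175781, 237.75), (61.518287658691406, 33.37543869018555), 8.130101203918457) [ 0.5465 -0.2843  0.045 ]
[[0.5159, -0.1948], [0.606, -0.2121], [0.5773, -0.3745], [0.4879, -0.3555]]
knobL 149 383.7 283.0 ((383.5, 283.0), (12.0, 13.0), 90.0) [ 0.4288 -0.1704  0.036 ]
knobR 169 456.8 293.8 ((456.5, 293.5), (13.0, 15.0), 90.0) [ 0.3956 -0.3621  0.036 ]
mat 3079 219.1 241.2 ((220.0, 240.5), (65.0, 70.0), 90.0) [0.5621 0.2725 0.004 ]
tap 52 326.5 249.2 ((326.5, 249.5), (13.0, 3.0), 90.0) [ 0.5091 -0.02    0.124 ]
handle 81 324.8 229.7 ((324.5, 229.5), (9.0, 9.0), 90.0) [ 0.56   -0.0164  0.128 ]
```

View pics/crop0.png

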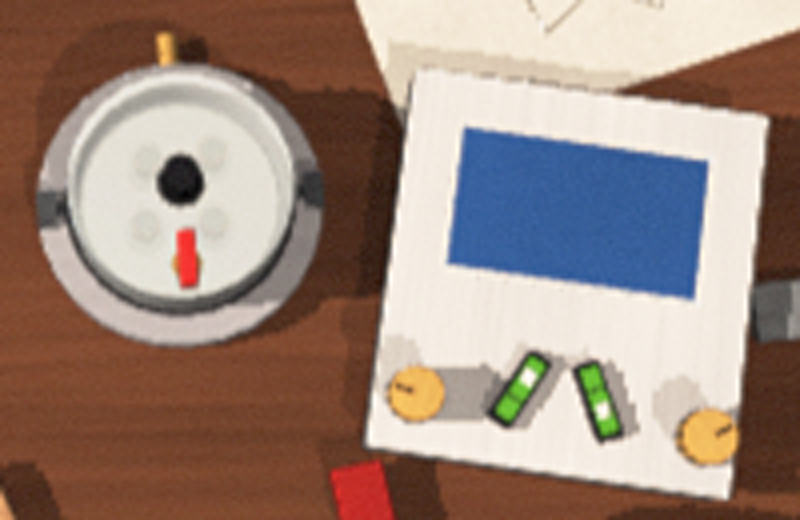

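The crop confirms which vials are which. The left bubble sits away from its knob, so the left knob has to turn clockwise. The right bubble sits towards its knob, so that one has to turn anticlockwise. Next I'll measure both offsets.

```bash
cat >> h.py <<'E'
FY=np.radians(-9.9)
def vials(c,v=True):
    """bubble offset in mm towards knob, each vial; needs approx boxes"""
    im=c['color'].astype(float); h=cv2.cvtColor(c['color'],cv2.COLOR_RGB2HSV)
    out=[]
    for n,box,d in(('L',(396,268,421,296),(-.899,.438)),('R',(421,272,440,299),(-.899,-.438))):
        g=(h[...,0]>40)&(h[...,0]<80)&(h[...,1]>120); k=np.zeros(g.shape,bool);k[box[1]:box[3],box[0]:box[2]]=1
        vv,uu=np.nonzero(g&k); r=cv2.minAreaRect(np.c_[uu,vv].astype(np.float32)); ce=ray(c,*r[0],.057)
        cy,sy=np.cos(FY),np.sin(FY); D=np.array([cy*d[0]-sy*d[1],sy*d[0]+cy*d[1],0]); P=np.array([-D[1],D[0],0])
        s=np.arange(-32,32.1,.5)
        pr=[]
        for x in s:
            q=np.array([px(c,ce+D*x/1e3+P*y/1e3) for y in(-2,-1,0,1,2)],np.float32)
            pr.append(cv2.remap(c['color'].astype(np.float32),q[None,:,0],q[None,:,1],cv2.INTER_LINEAR)[0].mean(0))
        pr=np.array(pr); G=pr[:,1]; Rr=pr[:,0]
        # window ends: half height of G from dark frame
        i0=[i for i in range(len(s)) if abs(s[i])<27]
        lo=np.argmin(G[(s<-15)&(s>-29)])+np.nonzero(s>-29)[0][0]; hi=np.argmin(G[(s>15)&(s<29)])+np.nonzero(s>15)[0][0]
        w=np.clip(Rr-110,0,None)*((s>s[lo])&(s<s[hi])); b=(w*s).sum()/w.sum()
        out.append((n,ce.round(4)[:2],'frame',s[lo],s[hi],'bubble',round(b,1),'rel mid',round(b-(s[lo]+s[hi])/2,1)))
        if v: print(Rr[::4].round().astype(int).tolist(),G[::4].round().astype(int).tolist())
    return out
def go(p,jaw=None,turn=None):
    """shift in tool axes (mm) and turn (deg) to bring the TCP to p with jaw line at world angle jaw (deg)"""
    from scipy.spatial.transform import Rotation as Ro
    o=status.get_obs(); R=Ro.from_euler('xyz',o['tcp_rot'],degrees=True).as_matrix()
    s=R.T@(np.array(p)-o['ee_pos'])*1e3; a=np.degrees(np.arctan2(R[1,1],R[0,1]))
    t=None if jaw is None else -((jaw-a+90)%180-90)
    print('shift',s.round(1),'turn',t,'jaw now',round(a,1),'q6',round(o['q'][5],1),'t',round(o['time'],2))
E
python3 - <<'E'
from h import *
import pickle
c=pickle.load(open('top0.pkl','rb'))
for o in vials(c): print(o)
L=ray(c,383.6,283,.079);R=ray(c,456.6,293.7,.079);print('knobs',L.round(4),R.round(4),np.linalg.norm(L-R))
print(px(c,[L[0],L[1],.071]))
go([L[0],L[1],.16],80); go([R[0],R[1],.16],80)
E
```

```text
[231, 205, 155, 95, 62, 77, 99, 111, 138, 200, 242, 253, 250, 229, 178, 124, 108, 107, 100, 90, 88, 100, 110, 110, 111, 111, 99, 76, 52, 81, 164, 228, 246] [220, 192, 144, 92, 85, 135, 179, 192, 195, 218, 239, 246, 245, 237, 220, 199, 194, 192, 178, 155, 151, 175, 193, 195, 196, 194, 174, 126, 68, 76, 151, 216, 237]
[227, 218, 179, 115, 61, 77, 98, 108, 109, 109, 106, 97, 85, 92, 103, 111, 135, 187, 236, 250, 246, 228, 182, 123, 109, 106, 96, 74, 73, 111, 192, 234, 246] [216, 204, 165, 110, 81, 132, 174, 192, 193, 193, 187, 167, 144, 159, 183, 193, 196, 214, 235, 244, 241, 232, 214, 195, 193, 190, 170, 124, 88, 103, 178, 223, 238]
('L', array([ 0.4281, -0.2365]), 'frame', np.float64(-25.0), np.float64(25.0), 'bubble', np.float64(-9.3), 'rel mid', np.float64(-9.3))
('R', array([ 0.419 , -0.2877]), 'frame', np.float64(-24.5), np.float64(25.0), 'bubble', np.float64(6.8), 'rel mid', np.float64(6.6))
knobs [ 0.4246 -0.1655  0.079 ] [ 0.392  -0.3514  0.079 ] 0.18875770279985482
[383.24313181 283.30344459]
shift [  71.3 -531.8  455.4] turn -13.536965025609305 jaw now 66.5 q6 90.0 t 0.1
shift [  71.5 -715.3  499.8] turn -13.536965025609305 jaw now 66.5 q6 90.0 t 0.1
```

```bash
python3 -m jog '5 -40 34 0;10 -80 68 0;15 -130 111 0;20 -185 158 0;28 -240 205 0;32 -290 248 0;38 -340 290 0;40 -380 325 0' 0.65 40; python3 -m jog '5 -40 34 0;8 -80 68 0;12 -110 95 0;16 -130 110 0;20 -145 125 0;31 -152 130 0;31 -152 130 0;31 -152 130 0'; python3 -c "
from h import *
go([.4246,-.1655,.0523],66)"
```

```text
time: 1.1
ee_pos: [0.3595, 0.0443, 0.1922]
tcp_rot: [37.6, 90.0, 14.1]
wrist_force: [1.4, 0.9, 0.6]
opening: 0.0556
time: 2.1
ee_pos: [0.4178, -0.1443, 0.1615]
tcp_rot: [149.0, 90.0, 125.4]
wrist_force: [0.4, 0.3, 0.6]
opening: 0.0554
shift [109.2 -16.7  14.7] turn 0.49431342475681106 jaw now 66.5 q6 4.4 t 2.1
```

```bash
python3 -m jog '8 -17 15 0;16 -17 15 0;40 -17 15 0;60 -17 15 0;85 -17 15 0;105 -17 15 0;111 -17 15 0;111 -17 15 0'; python3 -m jog '0 0 0 0;0 0 0 0;0 0 0 0;0 0 0 0;0 0 0 0;0 0 0 0;0 0 0 0;0 0 0 0' 0.35 40
python3 - <<'E'
from h import *
c=cam('top'); save(c,'g1.png',(340,200,500,320),5)
go([.4246,-.1655,.050])
E
```

```text
time: 3.1
ee_pos: [0.4249, -0.1661, 0.0507]
tcp_rot: [140.0, 90.0, 116.5]
wrist_force: [-0.6, 0.4, -0.3]
opening: 0.0553
time: 4.1
ee_pos: [0.4251, -0.1675, 0.0518]
tcp_rot: [-48.0, 89.9, -71.6]
wrist_force: [-5.0, -4.4, 5.5]
opening: 0.0349
shift [ 1.8  1.6 -1.3] turn None jaw now 66.4 q6 2.1 t 4.15
```

View pics/g1.png

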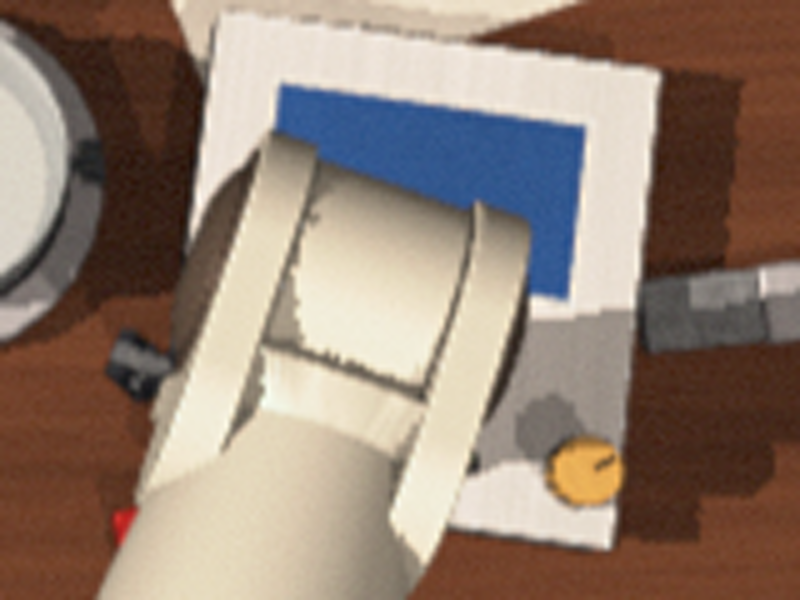

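The arm hides the vials, but the 35 mm opening shows the knob is gripped. I'll turn it 80° clockwise.

```bash
python3 -m jog '0 0 0 10;0 0 0 20;0 0 0 30;0 0 0 40;0 0 0 50;0 0 0 60;0 0 0 70;0 0 0 80'; python3 -m jog '0 0 0 0;0 0 0 0;0 0 0 0;0 0 0 0;-15 0 0 0;-50 0 0 0;-80 0 0 0;-100 0 0 0' 0.65
python3 - <<'E'
from h import *
go([.392,-.3514,.15],20)
E
```

```text
time: 5.15
ee_pos: [0.4245, -0.1678, 0.0518]
tcp_rot: [1.7, 89.8, -102.3]
wrist_force: [-7.8, -5.5, 8.3]
opening: 0.0349
time: 6.15
ee_pos: [0.4255, -0.1667, 0.1531]
tcp_rot: [82.8, 89.9, -20.8]
wrist_force: [0.0, 0.8, 1.7]
opening: 0.0556
shift [  3.2  10.6 187.4] turn -33.52000896130754 jaw now -13.5 q6 82.1 t 6.15
```

```bash
python3 -m jog '0 2 40 0;0 5 80 0;0 8 125 0;0 10 165 0;0 11 187 0;0 11 187 0;40 11 187 0;70 11 187 0'; python3 -m jog '25 0 0 0;33 0 0 0;33 0 0 0;33 0 0 0;33 0 0 0;33 0 0 0;33 0 0 0;33 0 0 0'; python3 -m jog '0 0 0 0;0 0 0 0;0 0 0 0;0 0 0 0;0 0 0 0;0 0 0 0;0 0 0 -5;0 0 0 -10' 0.35; python3 -m jog '0 0 0 -8;0 0 0 -18;0 0 0 -28;0 0 0 -38;0 0 0 -47;0 0 0 -49;0 0 0 -49;0 0 0 -49'; python3 -m jog '0 0 0 0;0 0 0 0;0 0 0 0;0 0 0 0;-15 0 0 0;-50 0 0 0;-80 0 0 0;-100 0 0 0' 0.65;  python3 - <<'E'
from h import *
go([.45,-.05,.22],20)
E
```

```text
time: 7.15
ee_pos: [0.3922, -0.3497, 0.0797]
tcp_rot: [177.4, 90.0, 73.9]
wrist_force: [-0.1, -0.3, -0.0]
opening: 0.0552
time: 8.15
ee_pos: [0.3919, -0.3509, 0.0475]
tcp_rot: [162.7, 90.0, 59.2]
wrist_force: [-0.2, -0.5, 0.5]
opening: 0.0553
time: 9.15
ee_pos: [0.3917, -0.3511, 0.0475]
tcp_rot: [-50.6, 90.0, -143.9]
wrist_force: [-1.3, -1.8, 1.5]
opening: 0.035
time: 10.15
ee_pos: [0.3896, -0.3523, 0.0477]
tcp_rot: [-102.7, 89.7, -147.4]
wrist_force: [-12.7, -7.4, 5.6]
opening: 0.0349
time: 11.15
ee_pos: [0.3923, -0.3512, 0.1503]
tcp_rot: [3.0, 89.9, -41.5]
wrist_force: [0.3, -0.3, -1.2]
opening: 0.0559
shift [ -70.1  255.2 -170. ] turn 25.4708901228191 jaw now 45.5 q6 2.7 t 11.15
```

```bash
python3 -m jog '-20 35 -24 -8;-40 75 -50 -16;-55 115 -78 -24;-65 155 -104 -32;-70 195 -130 -40;-70 230 -155 -48;-70 255 -170 -48;-70 255 -170 -48' 0.45
python3 - <<'E'
from h import *
c=cam('top'); save(c,'v1.png',(340,200,500,320),5)
for o in vials(c): print(o)
go([.509,-.0195,.17],94)
E
```

```text
time: 12.15
ee_pos: [0.4498, -0.0484, 0.2186]
tcp_rot: [-3.6, 89.9, 0.0]
wrist_force: [-0.1, -0.6, 0.0]
opening: 0.0387
[198, 174, 121, 72, 51, 68, 89, 97, 97, 97, 94, 85, 81, 120, 189, 230, 240, 234, 201, 137, 90, 88, 95, 98, 99, 97, 89, 65, 42, 72, 146, 208, 231] [185, 163, 114, 70, 71, 118, 159, 172, 173, 173, 168, 148, 129, 145, 192, 223, 233, 232, 211, 164, 139, 156, 170, 173, 174, 171, 154, 110, 57, 68, 135, 194, 220]
[206, 201, 170, 114, 61, 68, 85, 97, 95, 96, 94, 85, 85, 137, 201, 238, 239, 225, 192, 121, 86, 85, 95, 98, 99, 96, 85, 63, 62, 102, 174, 217, 231] [192, 186, 156, 109, 76, 116, 151, 171, 171, 171, 165, 148, 125, 157, 205, 236, 233, 221, 196, 145, 133, 150, 168, 172, 173, 169, 151, 107, 76, 95, 161, 205, 221]
('L', array([ 0.4281, -0.2365]), 'frame', np.float64(-25.0), np.float64(24.5), 'bubble', np.float64(0.2), 'rel mid', np.float64(0.5))
('R', array([ 0.419 , -0.2877]), 'frame', np.float64(-24.0), np.float64(25.0), 'bubble', np.float64(-0.2), 'rel mid', np.float64(-0.7))
shift [48.5 26.1 61. ] turn -0.42171241350052924 jaw now 93.6 q6 -9.8 t 12.2
```

View pics/v1.png

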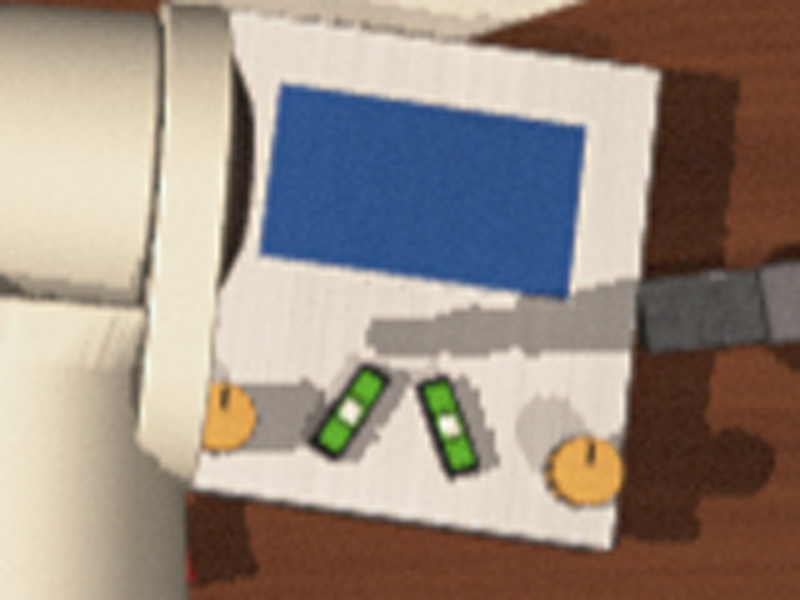

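Both bubbles now sit centred between the marks, at crop (350,410) and (448,425), within 1 mm. Next is the tap.

```bash
python3 -m jog '10 9 20 0;20 18 40 0;40 26 61 0;48 26 61 0;70 26 61 0;95 26 61 0;115 26 61 0;122 26 61 0'; python3 -m jog '0 0 0 0;0 0 0 0;0 0 0 0;0 0 0 0;0 0 0 0;0 0 0 0;0 0 0 0;0 0 0 0' 0.0 40;  python3 - <<'E'
from h import *
go([.509,-.0195,.096],94)
c=cam('scene'); save(c,'tap1.png',(230,200,350,300),6)
E
```

```text
time: 13.2
ee_pos: [0.5079, -0.0212, 0.0951]
tcp_rot: [-176.6, 89.9, -173.1]
wrist_force: [0.5, -0.1, -0.5]
opening: 0.0385
time: 14.2
ee_pos: [0.5091, -0.0207, 0.0965]
tcp_rot: [-46.2, 89.9, -42.8]
wrist_force: [-3.5, -3.2, 6.4]
opening: 0.0113
shift [ 0.5  1.2 -0. ] turn -0.5531517556816539 jaw now 93.4 q6 -5.7 t 14.2
```

View pics/tap1.png

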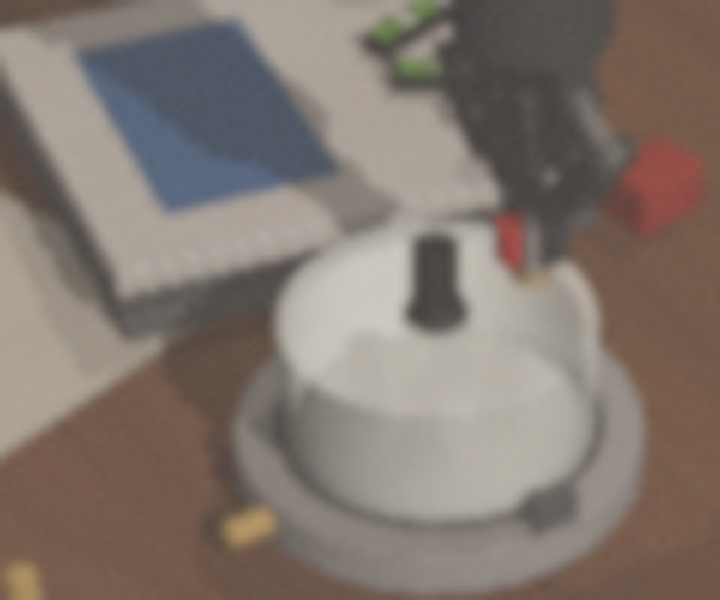

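```bash
python3 -m jog '0 0 0 -10;0 0 0 -20;0 0 0 -30;0 0 0 -40;0 0 0 -50;0 0 0 -60;0 0 0 -70;0 0 0 -79'; python3 -m jog '0 0 0 0;0 0 0 0;0 0 0 0;0 0 0 0;0 0 0 0;-15 0 0 0;-50 0 0 0;-80 0 0 0' 0.3
python3 - <<'E'
from h import *
go([.45,-.20,.20],0)
E
```

```text
time: 15.25
ee_pos: [0.5101, -0.0207, 0.0965]
tcp_rot: [-99.3, 89.8, -16.5]
wrist_force: [2.9, -2.3, 2.8]
opening: 0.0114
time: 16.25
ee_pos: [0.509, -0.0203, 0.1777]
tcp_rot: [-83.2, 89.9, -0.7]
wrist_force: [0.5, 0.2, 0.3]
opening: 0.0255
shift [ -22.4   34.9 -185.9] turn -7.54958963751119 jaw now 172.5 q6 -84.7 t 16.25
```

```bash
python3 -m jog '-15 8 -30 8;-30 16 -60 16;-40 22 -90 24;-50 28 -120 32;-55 30 -150 40;-60 33 -170 50;-60 35 -186 60;-60 35 -186 70'
python3 - <<'E'
from h import *
import pickle
c=cam('top'); save(c,'t2.png',(170,180,380,290),3.8); pickle.dump(c,open('t2.pkl','wb'))
h=cv2.cvtColor(c['color'],cv2.COLOR_RGB2HSV);H,S,V=[h[...,i].astype(int) for i in range(3)]
def blob(n,m,box,z):
    k=np.zeros(m.shape,bool);k[box[1]:box[3],box[0]:box[2]]=1
    v,u=np.nonzero(m&k); r=cv2.minAreaRect(np.c_[u,v].astype(np.float32)); print(n,len(u),r,ray(c,*r[0],z).round(4))
blob('tap',((H<6)|(H>174))&(S>150)&(V>100),(305,235,350,262),.122)
blob('handle',(V<45),(312,220,340,240),.126)
blob('catchL',(V<70),(286,225,298,250),.03);blob('catchR',(V<70),(352,218,364,245),.03)
E
```

```text
time: 17.25
ee_pos: [0.4496, -0.2011, 0.2367]
tcp_rot: [-38.9, 89.9, -26.9]
wrist_force: [0.2, -0.3, -0.1]
opening: 0.0256
tap 63 ((325.57696533203125, 249.38462829589844), (13.147682189941406, 4.589284896850586), 7.125016689300537) [ 0.5098 -0.0177  0.122 ]
handle 85 ((324.5, 230.0), (10.0, 9.0), 90.0) [ 0.5592 -0.0164  0.126 ]
catchL 34 ((292.52703857421875, 236.66217041015625), (8.055550575256348, 6.411561012268066), 80.53767395019531) [0.5623 0.0699 0.03  ]
catchR 125 ((357.5, 231.0), (26.0, 11.0), 90.0) [ 0.573  -0.1073  0.03  ]
```

View pics/t2.png

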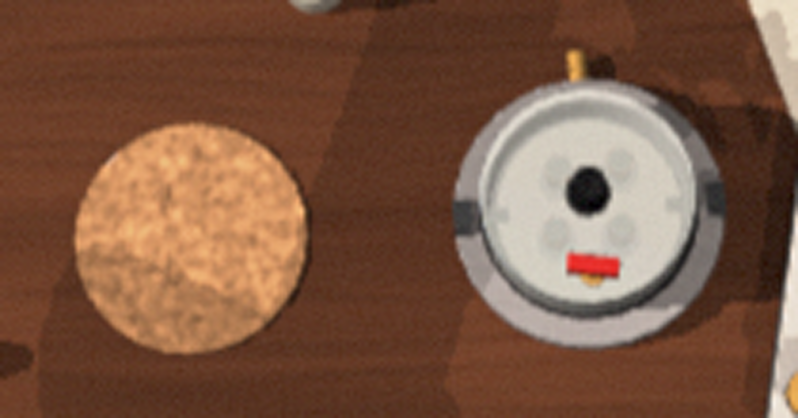

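The bar now lies across the handle direction at about 80°, so the tap is open. The mat's centre is near pixel (220.5,242.6). Now I'll grip the handle.

Run:
```python
from h import *
import pickle
c=pickle.load(open('t2.pkl','rb'))
print('mat',ray(c,220.5,242.6,.004),'base',ray(c,325,236.3,.024))
go([.5595,-.0168,.19],94)
```

```text
mat [0.55615693 0.27111418 0.004     ] base [ 0.56195225 -0.01854544  0.024     ]
shift [ 46.6 158.1 144.5] turn 7.578202473692599 jaw now 101.6 q6 -35.6 t 17.3
```

```bash
python3 -m jog '0 35 32 2;0 70 64 4;0 105 96 8;0 135 124 8;20 158 144 8;46 158 144 8;75 158 144 8;100 158 144 8' 0.6 80; python3 -m jog '25 0 0 0;38 0 0 0;38 0 0 0;38 0 0 0;38 0 0 0;38 0 0 0;38 0 0 0;38 0 0 0'; python3 -c "
from h import *
go([.5595,-.0168,.098],94)"; python3 -m jog '0 0 0 0;0 0 0 0;0 0 0 0;0 0 0 0;0 0 0 0;0 0 0 0;0 0 0 0;0 0 0 0' 0.0 80
```

```text
time: 18.3
ee_pos: [0.5563, -0.0144, 0.1352]
tcp_rot: [-5.6, 90.0, -1.0]
wrist_force: [-0.1, -0.4, 0.1]
opening: 0.0511
time: 19.3
ee_pos: [0.5563, -0.0147, 0.0975]
tcp_rot: [96.8, 90.0, 101.3]
wrist_force: [0.6, -0.3, 1.1]
opening: 0.0513
shift [-0.5 -2.3  3. ] turn 0.4638229915233012 jaw now 94.5 q6 -6.0 t 19.3
time: 20.3
ee_pos: [0.5565, -0.015, 0.0979]
tcp_rot: [-42.8, 89.9, -38.3]
wrist_force: [-1.3, -3.5, 5.7]
opening: 0.0218
```

```bash
python3 -m jog '-10 0 0 0;-25 0 0 0;-45 0 0 0;-65 0 0 0;-85 0 0 0;-100 0 0 0;-100 0 0 0;-100 0 0 0';  python3 - <<'E'
from h import *
go([.5525,.2736,.1975],105)
c=cam('scene'); save(c,'lift.png',(180,120,420,320),3.3)
E
```

```text
time: 21.3
ee_pos: [0.5561, -0.0147, 0.1967]
tcp_rot: [169.0, 89.9, 173.5]
wrist_force: [-0.6, 0.6, -5.6]
opening: 0.0217
shift [ -0.8 287.7  18.8] turn -10.538093007753332 jaw now 94.5 q6 -6.0 t 21.3
```

View pics/lift.png

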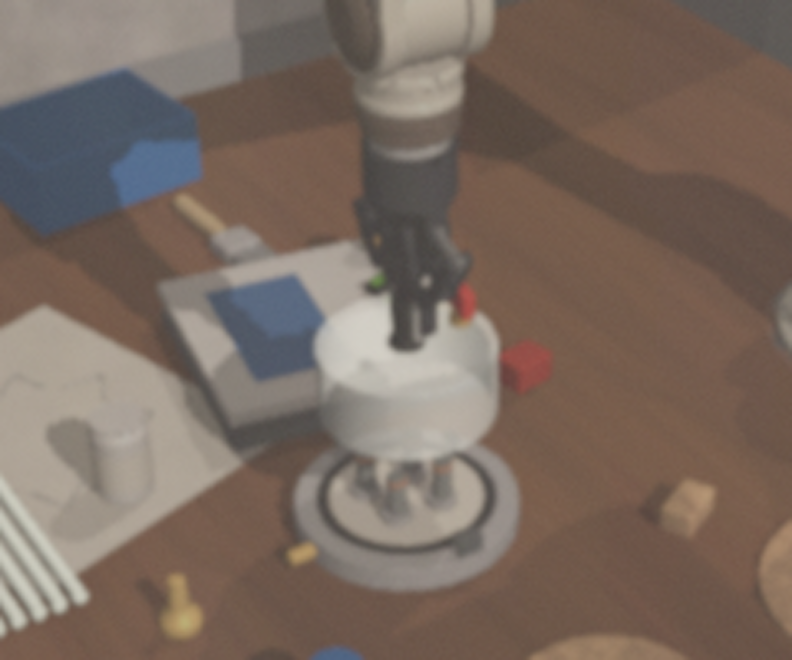

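The bell has lifted clear and hangs upright, with four electrodes standing below it. Now to the mat.

```bash
python3 -m jog '0 25 2 0;0 60 4 0;0 105 7 0;0 155 10 0;0 205 14 0;0 250 17 0;0 280 18 0;0 288 19 0'; python3 -m jog '0 0 0 0;25 0 0 0;50 0 0 0;75 0 0 0;95 0 0 0;107 0 0 0;113 0 0 0;116 0 0 0'; python3 -m jog '1 0 0 0;2 0 0 0;3 0 0 0;3 0 0 0;3 0 0 0;3 0 0 0;3 0 0 0;3 0 0 0'
```

```text
time: 22.35
ee_pos: [0.5522, 0.2755, 0.1961]
tcp_rot: [-164.9, 89.9, -160.3]
wrist_force: [-0.4, -1.3, -5.1]
opening: 0.0218
time: 23.35
ee_pos: [0.5531, 0.2736, 0.0818]
tcp_rot: [15.1, 90.0, 19.5]
wrist_force: [0.5, -0.6, -5.6]
opening: 0.0219
time: 24.35
ee_pos: [0.5529, 0.2738, 0.0785]
tcp_rot: [163.9, 90.0, 168.3]
wrist_force: [0.1, -0.7, -4.9]
opening: 0.0219
```

```bash
python3 -m jog '1 0 0 0;2 0 0 0;2 0 0 0;2 0 0 0;2 0 0 0;2 0 0 0;2 0 0 0;2 0 0 0'; python3 -m jog '0 0 0 0;0 0 0 0;0 0 0 0;0 0 0 0;0 0 0 0;-15 0 0 0;-50 0 0 0;-80 0 0 0' 0.6;  python3 - <<'E'
from h import *
go([.45,.20,.22],90)
E
```

```text
time: 25.35
ee_pos: [0.553, 0.2741, 0.0779]
tcp_rot: [24.9, 89.9, 29.4]
wrist_force: [-5.0, -0.9, 5.6]
opening: 0.0216
time: 26.35
ee_pos: [0.553, 0.2739, 0.1588]
tcp_rot: [22.1, 89.9, 26.6]
wrist_force: [0.2, -0.2, 0.2]
opening: 0.0512
shift [ -61.3  -65.7 -108.4] turn 4.462954879707567 jaw now 94.5 q6 21.9 t 26.35
```

```bash
python3 -m jog '-20 0 0 0;-40 -10 -20 0;-55 -25 -45 0;-61 -40 -70 0;-61 -66 -95 0;-61 -66 -108 0;-61 -66 -108 0;-61 -66 -108 0'
python3 - <<'E'
from h import *
import pickle
c=cam('top'); pickle.dump(c,open('t3.pkl','wb'));  im=c['color'][:,:,::-1]
a=cv2.resize(im[185:285,180:380],None,fx=4,fy=4,interpolation=cv2.INTER_CUBIC)
s=cam('scene'); pickle.dump(s,open('s3.pkl','wb')); b=cv2.resize(s['color'][240:300,265:345,::-1],None,fx=3.3,fy=3.3,interpolation=cv2.INTER_CUBIC)
a2=np.zeros((600,800,3),np.uint8); a2[:400]=a; a2[400:400+198,:264]=b
a2[400:600,280:600]=cv2.resize(im[210:260,285:365],(320,200),interpolation=cv2.INTER_CUBIC)
cv2.imwrite('pics/t3.png',a2)
E
```

```text
time: 27.35
ee_pos: [0.4508, 0.2003, 0.2176]
tcp_rot: [22.8, 90.0, 27.2]
wrist_force: [-0.8, -0.1, 0.0]
opening: 0.0511
```

View pics/t3.png

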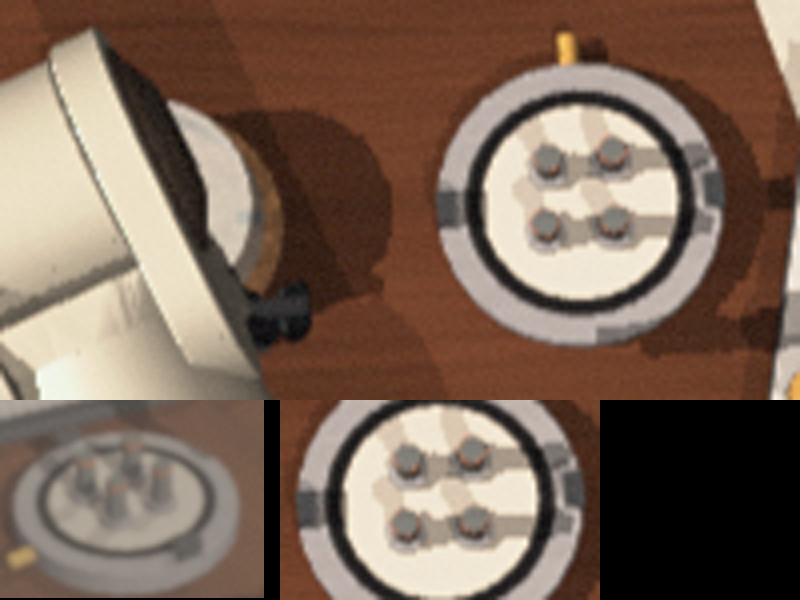

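All four electrodes are standing, at crop (548,158), (613,152), (546,223) and (613,220). The bell is on the mat, though the arm partly hides it. I'll work out positions and placing targets.

Run:
```python
from h import *
import pickle
c=pickle.load(open('t3.pkl','rb'))
for n,u,v in(('A',548,158),('B',613,152),('C',546,223),('D',613,220)):
    print(n,ray(c,180+u/4,185+v/4,.069).round(4)[:2])
print('seal',ray(c,180+579.5/4,185+202.5/4,.024))
s=pickle.load(open('s3.pkl','rb'))
for n,u,v in(('A',85,462),('B',133,446),('C',118,485),('D',163,466)): print('scene',n,ray(s,265+u/3.3,240+(v-400)/3.3,.069).round(4)[:2])
# field centre by subpixel blob
h=cv2.cvtColor(c['color'],cv2.COLOR_RGB2HSV); m=((h[...,0]>100)&(h[...,0]<125)&(h[...,1]>120)).astype(np.uint8); m[:200]=0;m[265:]=0;m[:,:370]=0;m[:,480:]=0
M=cv2.moments(m,True); F=ray(c,M['m10']/M['m00'],M['m01']/M['m00'],.045); print('F',F,M['m00'])
ex=np.array([np.cos(FY),np.sin(FY),0]); ey=np.array([-ex[1],ex[0],0])
for a in(.024,-.024):
  for b in(.042,-.042): print(a,b,(F+a*ex+b*ey).round(4))
go([.5790,0.002,.16],48)
```

```text
A [0.586  0.0024]
B [ 0.5888 -0.0409]
C [0.5422 0.0049]
D [ 0.543  -0.0394]
seal [ 0.56383741 -0.01825961  0.024     ]
scene A [ 0.5955 -0.0294]
scene B [ 0.5494 -0.0261]
scene C [0.5884 0.0129]
scene D [0.5428 0.0116]
F [ 0.54630686 -0.28446037  0.045     ] 2041.0
0.024 0.042 [ 0.5772 -0.2472  0.045 ]
0.024 -0.042 [ 0.5627 -0.33    0.045 ]
-0.024 0.042 [ 0.5299 -0.239   0.045 ]
-0.024 -0.042 [ 0.5154 -0.3217  0.045 ]
shift [  57.2 -207.6  112.3] turn 46.48661191272819 jaw now 94.5 q6 19.5 t 27.45
```

```bash
python3 - <<'E'
from h import *
go([.5422,.0047,.11],48)
E
python3 -m jog '0 0 0 8;0 0 0 16;0 0 0 24;0 0 0 32;0 0 0 40;0 0 0 46;0 0 0 46;0 0 0 46' 0.4 30
python3 - <<'E'
from h import *
go([.5422,.0047,.11],48)
E
```

```text
shift [ 107.2 -202.    75.9] turn 46.48661191272819 jaw now 94.5 q6 19.5 t 27.45
time: 28.45
ee_pos: [0.4505, 0.1998, 0.2172]
tcp_rot: [-114.7, 90.0, -156.1]
wrist_force: [0.7, 0.6, -0.7]
opening: 0.0337
shift [107.2 -85.6 197.8] turn 0.6027522149364586 jaw now 48.6 q6 65.3 t 28.45
```

```bash
python3 -m jog '5 -17 40 0;15 -34 80 0;30 -51 120 0;50 -70 160 0;75 -80 185 0;100 -86 198 0;107 -86 198 0;107 -86 198 0'; python3 -c "
from h import *
go([.5422,.0047,.036],48)"
```

```text
time: 29.45
ee_pos: [0.5412, 0.0045, 0.1106]
tcp_rot: [-157.3, 90.0, 161.2]
wrist_force: [0.6, -0.5, -0.4]
opening: 0.0339
shift [74.6  0.8  0.6] turn 0.5146103767586965 jaw now 48.5 q6 42.0 t 29.45
```

```bash
python3 -m jog '20 1 0 0;40 1 0 0;60 1 0 0;70 1 0 0;74 1 0 0;74 1 0 0;74 1 0 0;74 1 0 0'; python3 -m jog '0 0 0 0;0 0 0 0;0 0 0 0;0 0 0 0;0 0 0 0;-10 0 0 0;-40 0 0 0;-80 0 0 0' 0.0 30; python3 -c "
from h import *
go([.5154,-.3217,.116],48)"
```

```text
time: 30.45
ee_pos: [0.5425, 0.0047, 0.037]
tcp_rot: [43.0, 90.0, 1.5]
wrist_force: [-0.1, 0.4, -0.0]
opening: 0.0334
time: 31.45
ee_pos: [0.5413, 0.0047, 0.1166]
tcp_rot: [-137.9, 89.9, -179.5]
wrist_force: [0.4, 0.6, 0.0]
opening: 0.0171
shift [   0.6 -261.5  197. ] turn 0.4630730229398239 jaw now 48.5 q6 42.0 t 31.45
```

```bash
python3 -m jog '0 -30 23 0;0 -75 57 0;0 -125 94 0;0 -175 132 0;0 -220 166 0;0 -255 192 0;0 -261 197 0;0 -261 197 0'; python3 -m jog '20 0 0 0;40 0 0 0;52 0 0 0;56 0 0 0;58 0 0 0;59 0 0 0;59 0 0 0;59 0 0 0'; python3 -m jog '0 0 0 0;0 0 0 0;0 0 0 0;0 0 0 0;-10 0 0 0;-30 0 0 0;-55 0 0 0;-70 0 0 0' 0.4
python3 - <<'E'
from h import *
go([.543,-.0394,.116],48)
c=cam('top'); save(c,'p1.png',(290,190,490,310),4)
E
```

```text
time: 32.45
ee_pos: [0.5164, -0.3213, 0.1163]
tcp_rot: [173.9, 90.0, 132.3]
wrist_force: [-0.0, 0.5, -1.1]
opening: 0.0173
time: 33.45
ee_pos: [0.5167, -0.3214, 0.0578]
tcp_rot: [11.7, 90.0, -29.8]
wrist_force: [-0.3, -0.3, -0.4]
opening: 0.0175
time: 34.45
ee_pos: [0.517, -0.3215, 0.1295]
tcp_rot: [9.5, 89.9, -32.0]
wrist_force: [-0.5, -0.7, 0.2]
opening: 0.0338
shift [  13.2  228.4 -167.6] turn 0.4641499961981026 jaw now 48.5 q6 9.7 t 34.45
```

View pics/p1.png

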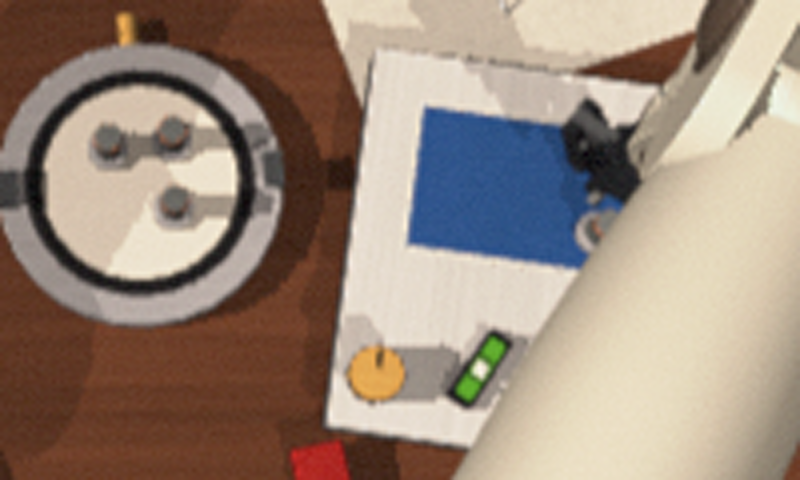

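Electrode 1 stands in the field at crop (597,230), and the other three have not moved. Next is D.

```bash
python3 -m jog '2 30 -22 0;4 75 -55 0;6 125 -92 0;8 175 -128 0;10 215 -158 0;13 228 -168 0;13 228 -168 0;13 228 -168 0'; python3 -m jog '20 0 0 0;40 0 0 0;60 0 0 0;75 0 0 0;79 0 0 0;80 0 0 0;80 0 0 0;80 0 0 0';python3 -m jog '0 0 0 0;0 0 0 0;0 0 0 0;0 0 0 0;0 0 0 0;-10 0 0 0;-40 0 0 0;-80 0 0 0' 0.0 30;  python3 -c "
from h import *
go([.5627,-.33,.116],48)"
```

```text
time: 35.5
ee_pos: [0.5419, -0.0402, 0.1143]
tcp_rot: [-95.4, 90.0, -137.0]
wrist_force: [-0.4, -0.6, 0.3]
opening: 0.0344
time: 36.5
ee_pos: [0.5423, -0.0392, 0.0351]
tcp_rot: [36.6, 89.9, -4.9]
wrist_force: [-0.3, -0.2, 0.0]
opening: 0.0344
time: 37.5
ee_pos: [0.5412, -0.0392, 0.1147]
tcp_rot: [-142.0, 89.9, 176.4]
wrist_force: [1.1, 0.4, -0.2]
opening: 0.0173
shift [  -1.4 -203.5  208.9] turn 0.4628054877028944 jaw now 48.5 q6 37.4 t 37.5
```

```bash
python3 -m jog '-2 -30 31 0;-2 -70 72 0;-2 -110 113 0;-2 -150 154 0;-2 -185 190 0;-1 -200 205 0;-1 -204 209 0;-1 -204 209 0'; python3 -m jog '20 0 0 0;40 0 0 0;52 0 0 0;56 0 0 0;58 0 0 0;59 0 0 0;59 0 0 0;59 0 0 0'; python3 -m jog '0 0 0 0;0 0 0 0;0 0 0 0;0 0 0 0;-10 0 0 0;-30 0 0 0;-55 0 0 0;-70 0 0 0' 0.4
python3 - <<'E'
from h import *
go([.586,.0024,.116],48)
E
```

```text
time: 38.5
ee_pos: [0.5632, -0.3296, 0.1155]
tcp_rot: [164.3, 90.0, 122.8]
wrist_force: [0.2, -0.1, -0.9]
opening: 0.0172
time: 39.5
ee_pos: [0.5632, -0.3306, 0.0568]
tcp_rot: [11.6, 90.0, -29.9]
wrist_force: [-0.1, -0.6, -1.1]
opening: 0.0171
time: 40.5
ee_pos: [0.5638, -0.3308, 0.1294]
tcp_rot: [10.7, 89.8, -30.8]
wrist_force: [-0.3, 0.2, 0.1]
opening: 0.0343
shift [  13.   264.2 -204.4] turn 0.46558653417551454 jaw now 48.5 q6 11.1 t 40.5
```

```bash
python3 -m jog '2 30 -23 0;4 75 -58 0;6 125 -97 0;8 175 -135 0;10 220 -170 0;13 255 -197 0;13 264 -204 0;13 264 -204 0'
python3 - <<'E'
from h import *
c=cam('top'); save(c,'p2.png',(290,190,490,310),4)
go([.586,.0024,.0355],48)
E
```

```text
time: 41.5
ee_pos: [0.5857, 0.0026, 0.1139]
tcp_rot: [10.9, 90.0, -30.6]
wrist_force: [0.7, -0.4, -0.4]
opening: 0.0342
shift [78.4  0.7 -0.2] turn 0.4654539046930495 jaw now 48.5 q6 41.7 t 41.55
```

View pics/p2.png

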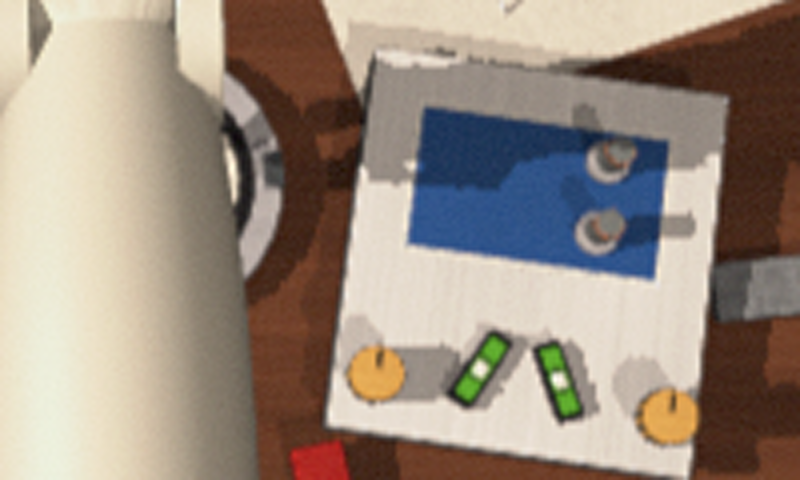

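Two electrodes are upright in the field, at crop (612,158) and (600,232), and the vials are still centred. Continuing with A.

```bash
python3 -m jog '20 1 0 0;40 1 0 0;60 1 0 0;73 1 0 0;77 1 0 0;78 1 0 0;78 1 0 0;78 1 0 0';python3 -m jog '0 0 0 0;0 0 0 0;0 0 0 0;0 0 0 0;0 0 0 0;-10 0 0 0;-40 0 0 0;-80 0 0 0' 0.0 30;  python3 -c "
from h import *
go([.5299,-.239,.116],48)"
```

```text
time: 42.55
ee_pos: [0.5865, 0.0032, 0.0361]
tcp_rot: [41.7, 90.0, 0.1]
wrist_force: [0.0, 0.4, 0.8]
opening: 0.0342
time: 43.55
ee_pos: [0.5854, 0.0031, 0.1156]
tcp_rot: [-136.4, 89.9, -177.9]
wrist_force: [1.1, 0.4, -0.2]
opening: 0.0171
shift [  -0.3 -218.   119. ] turn 0.46008614518606805 jaw now 48.5 q6 41.8 t 43.55
```

```bash
python3 -m jog '0 -30 16 0;0 -75 41 0;0 -125 68 0;0 -170 93 0;0 -205 112 0;0 -218 119 0;0 -218 119 0;0 -218 119 0'; python3 -m jog '20 0 0 0;40 0 0 0;52 0 0 0;56 0 0 0;58 0 0 0;59 0 0 0;59 0 0 0;59 0 0 0'; python3 -m jog '0 0 0 0;0 0 0 0;0 0 0 0;0 0 0 0;-10 0 0 0;-30 0 0 0;-55 0 0 0;-70 0 0 0' 0.4
python3 - <<'E'
from h import *
go([.5888,-.0409,.116],48)
c=cam('top'); save(c,'p3.png',(290,190,490,310),4)
E
```

```text
time: 44.55
ee_pos: [0.531, -0.2379, 0.1155]
tcp_rot: [144.0, 90.0, 102.5]
wrist_force: [0.2, -0.2, -0.1]
opening: 0.017
time: 45.55
ee_pos: [0.5309, -0.239, 0.0569]
tcp_rot: [28.2, 90.0, -13.4]
wrist_force: [-0.1, 0.6, 1.2]
opening: 0.0169
time: 46.55
ee_pos: [0.5312, -0.2391, 0.1285]
tcp_rot: [17.5, 89.9, -24.0]
wrist_force: [-0.4, -0.2, -0.3]
opening: 0.0342
shift [ 12.4 186.6 -88.3] turn 0.4642294368603359 jaw now 48.5 q6 17.3 t 46.55
```

View pics/p3.png

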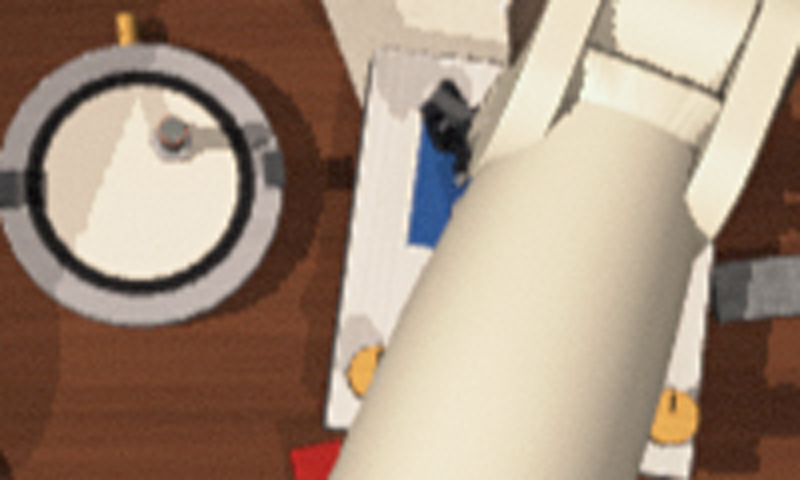

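B is still in place at crop (173,130).

```bash
python3 -m jog '2 30 -14 0;4 75 -35 0;6 125 -59 0;8 165 -78 0;10 187 -88 0;30 187 -88 0;50 187 -88 0;70 187 -88 0'; python3 -m jog '15 0 0 0;22 0 0 0;22 0 0 0;22 0 0 0;22 0 0 0;22 0 0 0;22 0 0 0;22 0 0 0';python3 -m jog '0 0 0 0;0 0 0 0;0 0 0 0;0 0 0 0;0 0 0 0;-10 0 0 0;-40 0 0 0;-80 0 0 0' 0.0 30;  python3 -c "
from h import *
go([.5772,-.2472,.116],48)"
```

```text
time: 47.6
ee_pos: [0.5886, -0.0404, 0.0554]
tcp_rot: [-141.5, 90.0, 177.0]
wrist_force: [-0.8, 0.1, 0.5]
opening: 0.034
time: 48.6
ee_pos: [0.5888, -0.0406, 0.0345]
tcp_rot: [-3.7, 90.0, -45.2]
wrist_force: [-0.8, -0.4, 0.1]
opening: 0.0342
time: 49.6
ee_pos: [0.5882, -0.0406, 0.115]
tcp_rot: [-143.9, 89.9, 174.6]
wrist_force: [1.1, -0.5, -0.6]
opening: 0.0168
shift [  -1.1 -162.   128.8] turn 0.46227278928841997 jaw now 48.5 q6 37.6 t 49.6
```

```bash
python3 -m jog '0 -30 24 0;0 -70 56 0;0 -110 87 0;0 -145 115 0;0 -158 126 0;0 -162 129 0;0 -162 129 0;0 -162 129 0'; python3 -m jog '20 0 0 0;40 0 0 0;52 0 0 0;56 0 0 0;58 0 0 0;59 0 0 0;59 0 0 0;59 0 0 0'; python3 -m jog '0 0 0 0;0 0 0 0;0 0 0 0;0 0 0 0;-10 0 0 0;-30 0 0 0;-70 0 0 0;-110 0 0 0' 0.4
python3 - <<'E'
from h import *
go([.45,-.02,.20],94)
E
```

```text
time: 50.6
ee_pos: [0.5782, -0.2462, 0.1146]
tcp_rot: [105.0, 90.0, 63.6]
wrist_force: [0.6, -0.2, 0.1]
opening: 0.017
time: 51.6
ee_pos: [0.5781, -0.2475, 0.0558]
tcp_rot: [20.7, 90.0, -20.8]
wrist_force: [0.1, -0.3, -0.8]
opening: 0.0173
time: 52.6
ee_pos: [0.5778, -0.2473, 0.1673]
tcp_rot: [13.6, 90.0, -28.0]
wrist_force: [1.4, -0.4, 0.4]
opening: 0.0339
shift [ -32.8   85.4 -246.4] turn -45.53419261472135 jaw now 48.5 q6 18.4 t 52.6
```

```bash
python3 -m jog '-15 10 -30 -6;-30 20 -65 -12;-33 35 -105 -20;-33 50 -145 -28;-33 65 -185 -36;-33 78 -225 -45;-33 85 -246 -45;-33 85 -246 -45' 0.6
python3 - <<'E'
from h import *
import pickle
c=cam('top'); pickle.dump(c,open('t4.pkl','wb')); im=c['color'][:,:,::-1]
a=cv2.resize(np.hstack([im[180:310,170:280],im[180:310,370:480]]),None,fx=3.6,fy=3.6,interpolation=cv2.INTER_CUBIC); cv2.imwrite('pics/t4.png',a)
for o in vials(c,False): print(o)
h=cv2.cvtColor(c['color'],cv2.COLOR_RGB2HSV);H,S,V=[h[...,i].astype(int) for i in range(3)]
def blob(n,m,box,z):
    k=np.zeros(m.shape,bool);k[box[1]:box[3],box[0]:box[2]]=1
    v,u=np.nonzero(m&k); r=cv2.minAreaRect(np.c_[u,v].astype(np.float32)); print(n,len(u),r,ray(c,*r[0],z).round(4))
blob('handle',(V<45),(205,215,235,250),.106)
blob('tap',((H<6)|(H>174))&(S>150)&(V>100),(205,235,245,275),.102)
E
```

```text
time: 53.6
ee_pos: [0.4499, -0.0198, 0.1996]
tcp_rot: [-5.9, 89.9, -2.3]
wrist_force: [1.9, -1.7, 0.3]
opening: 0.0517
('L', array([ 0.4281, -0.2365]), 'frame', np.float64(-25.5), np.float64(25.0), 'bubble', np.float64(0.2), 'rel mid', np.float64(0.5))
('R', array([ 0.419 , -0.2878]), 'frame', np.float64(-24.5), np.float64(25.0), 'bubble', np.float64(-0.2), 'rel mid', np.float64(-0.4))
handle 92 ((213.75001525878906, 235.25001525878906), (11.31370735168457, 9.192388534545898), 45.0) [0.5575 0.2697 0.106 ]
tap 60 ((212.5, 255.0), (4.0, 13.0), 90.0) [0.5066 0.2734 0.102 ]
```

View pics/t4.png

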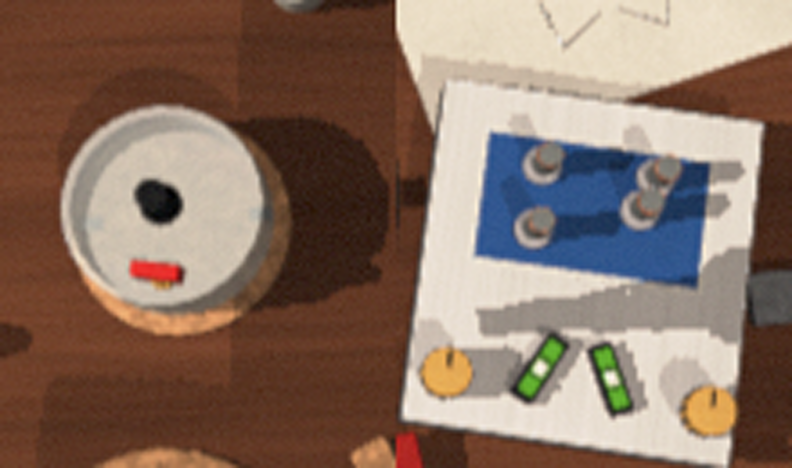

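All four electrodes are upright in the field. The one first placed was knocked about 25 mm, to crop (642,210), but it is still inside. Both bubbles are centred within 0.5 mm, and the bell stands on the mat. Now I'll fetch the bell using the same grip pose.

```bash
python3 -c "
from h import *
go([.553,.274,.16],94.5)"; python3 -m jog '0 45 20 0;0 90 40 0;5 135 60 0;10 180 78 0;15 225 96 0;25 260 112 0;30 280 118 0;35 285 122 0' 0.6 80; python3 -c "
from h import *
go([.553,.274,.078],94.5)"
```

```text
shift [ 39.4 287.6 120.5] turn -0.9720421650336704 jaw now 93.5 q6 -6.1 t 53.65
time: 54.65
ee_pos: [0.5552, 0.2713, 0.1629]
tcp_rot: [-144.5, 90.0, -141.0]
wrist_force: [-0.2, -0.3, -1.5]
opening: 0.0514
shift [84.9  2.9 -2. ] turn -1.022042150602914 jaw now 93.5 q6 22.6 t 54.65
```

```bash
python3 -m jog '20 3 -2 -1;40 3 -2 -1;65 3 -2 -1;80 3 -2 -1;85 3 -2 -1;85 3 -2 -1;85 3 -2 -1;85 3 -2 -1'; python3 -m jog '0 0 0 0;0 0 0 0;0 0 0 0;0 0 0 0;0 0 0 0;0 0 0 0;0 0 0 0;0 0 0 0' 0.0 80; python3 -m jog '-10 0 0 0;-30 0 0 0;-60 0 0 0;-90 0 0 0;-110 0 0 0;-119 0 0 0;-119 0 0 0;-119 0 0 0'; python3 -c "
from h import *
go([.5563,-.0148,.1967],94.5)"
```

```text
time: 55.65
ee_pos: [0.5529, 0.2742, 0.0792]
tcp_rot: [21.2, 89.9, 25.7]
wrist_force: [-0.4, 1.2, -0.1]
opening: 0.0512
time: 56.65
ee_pos: [0.5527, 0.2742, 0.0789]
tcp_rot: [27.9, 90.0, 32.3]
wrist_force: [-1.7, -0.1, 5.1]
opening: 0.0222
time: 57.65
ee_pos: [0.5522, 0.2739, 0.1961]
tcp_rot: [-159.1, 89.9, -154.6]
wrist_force: [0.4, 0.4, -5.3]
opening: 0.0218
shift [  -0.4 -288.1  -18.4] turn -0.03624579826801266 jaw now 94.5 q6 21.9 t 57.65
```

```bash
python3 -m jog '0 -25 -2 0;0 -60 -4 0;0 -105 -7 0;0 -155 -10 0;0 -205 -13 0;0 -250 -16 0;0 -280 -18 0;0 -288 -18 0'; python3 -m jog '0 0 0 0;0 0 0 0;20 0 0 0;40 0 0 0;60 0 0 0;75 0 0 0;82 0 0 0;85 0 0 0'; python3 -c "
from h import *
go([.5563,-.0148,.0985],94.5)"
```

```text
time: 58.65
ee_pos: [0.5563, -0.0169, 0.197]
tcp_rot: [-158.7, 89.9, -154.4]
wrist_force: [0.3, 0.9, -4.0]
opening: 0.0219
time: 59.65
ee_pos: [0.5571, -0.0142, 0.1124]
tcp_rot: [2.3, 90.0, 6.8]
wrist_force: [0.3, 0.1, -4.7]
opening: 0.0217
shift [13.9 -0.5 -0.9] turn -0.014071716779099575 jaw now 94.5 q6 -5.9 t 59.65
```

```bash
python3 -m jog '4 -0.5 -1 0;8 -0.5 -1 0;11 -0.5 -1 0;12 -0.5 -1 0;13 -0.5 -1 0;14 -0.5 -1 0;15 -0.5 -1 0;15 -0.5 -1 0'; python3 -m jog '0.5 0 0 0;1 0 0 0;1 0 0 0;1 0 0 0;1 0 0 0;1 0 0 0;1 0 0 0;1 0 0 0'
```

```text
time: 60.65
ee_pos: [0.5563, -0.0151, 0.0989]
tcp_rot: [-10.1, 89.9, -5.6]
wrist_force: [-5.1, -0.5, 5.3]
opening: 0.022
time: 61.65
ee_pos: [0.5563, -0.0151, 0.0989]
tcp_rot: [-8.0, 89.9, -3.5]
wrist_force: [-6.8, -0.4, 13.0]
opening: 0.022
```

```bash
python3 -m jog '0 0 0 0;0 0 0 0;0 0 0 0;0 0 0 0;0 0 0 0;-15 0 0 0;-50 0 0 0;-90 0 0 0' 0.6; python3 -c "
from h import *
go([.45,.17,.22],172.5)"
```

```text
time: 62.65
ee_pos: [0.5558, -0.0151, 0.1882]
tcp_rot: [-174.8, 90.0, -170.4]
wrist_force: [0.6, 0.0, -0.3]
opening: 0.0513
shift [-31.8 192.7 -91.1] turn -78.03665176063336 jaw now 94.5 q6 -6.0 t 62.65
```

```bash
python3 -m jog '-10 30 -14 -9;-20 60 -28 -18;-32 95 -45 -28;-32 130 -62 -38;-32 165 -78 -48;-32 193 -91 -58;-32 193 -91 -68;-32 193 -91 -78' 0.35 40
python3 - <<'E'
from h import *
c=cam('top'); s=cam('scene')
a=np.hstack([cv2.resize(c['color'][185:285,275:375,::-1],(400,400),interpolation=cv2.INTER_CUBIC),cv2.resize(s['color'][210:310,250:350,::-1],(400,400),interpolation=cv2.INTER_CUBIC)]); cv2.imwrite('pics/t5.png',a)
h=cv2.cvtColor(c['color'],cv2.COLOR_RGB2HSV);H,S,V=[h[...,i].astype(int) for i in range(3)]
def blob(n,m,box,z):
    k=np.zeros(m.shape,bool);k[box[1]:box[3],box[0]:box[2]]=1
    v,u=np.nonzero(m&k); r=cv2.minAreaRect(np.c_[u,v].astype(np.float32)); print(n,len(u),r,ray(c,*r[0],z).round(4))
blob('tap',((H<6)|(H>174))&(S>150)&(V>100),(305,235,350,262),.122)
blob('handle',(V<45),(312,220,340,240),.126)
go([.509,-.0203,.15],172.5)
E
```

```text
time: 63.65
ee_pos: [0.4502, 0.1708, 0.2198]
tcp_rot: [-62.7, 89.9, 20.1]
wrist_force: [-0.1, -0.1, 0.0]
opening: 0.0297
tap 57 ((324.5, 249.0), (4.0, 13.0), 90.0) [ 0.5109 -0.015   0.122 ]
handle 84 ((323.5, 230.0), (10.0, 9.0), 90.0) [ 0.5592 -0.0138  0.126 ]
shift [  69.5  -82.6 -181.7] turn 0.10393452775736023 jaw now 172.6 q6 -61.9 t 63.75
```

View pics/t5.png

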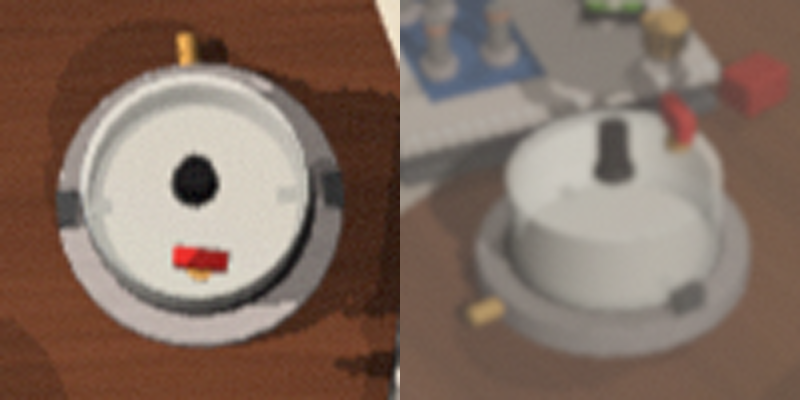

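The bell is back and seated, about 2.6 mm in y from where it started, with the handle at crop (195,180) and the bar at (200,260) still open. The tap pivot is now near (0.5095,-0.018). Next I'll shut it.

```bash
python3 -m jog '10 -15 -33 0;20 -30 -66 0;30 -45 -105 0;45 -60 -140 0;55 -75 -170 0;65 -82 -181 0;69 -83 -182 0;69 -83 -182 0'; python3 -c "
from h import *
go([.5095,-.018,.0965],172.5)"
```

```text
time: 64.75
ee_pos: [0.5085, -0.0203, 0.1495]
tcp_rot: [62.1, 90.0, 144.6]
wrist_force: [-0.1, 0.0, -0.8]
opening: 0.0296
shift [53.  -0.7  2.4] turn -0.06317617095876926 jaw now 172.4 q6 -84.7 t 64.75
```

```bash
python3 -m jog '10 -0.7 2.4 0;25 -0.7 2.4 0;40 -0.7 2.4 0;50 -0.7 2.4 0;53 -0.7 2.4 0;53 -0.7 2.4 0;53 -0.7 2.4 0;53 -0.7 2.4 0'; python3 -m jog '0 0 0 0;0 0 0 0;0 0 0 0;0 0 0 0;0 0 0 0;0 0 0 0;0 0 0 0;0 0 0 0' 0.0 30; python3 -m jog '0 0 0 10;0 0 0 20;0 0 0 30;0 0 0 40;0 0 0 50;0 0 0 60;0 0 0 70;0 0 0 79'; python3 -m jog '0 0 0 0;0 0 0 0;0 0 0 0;0 0 0 0;0 0 0 0;-15 0 0 0;-50 0 0 0;-100 0 0 0' 0.35; python3 -c "
from h import *
go([.4,.17,.25])"
```

```text
time: 65.75
ee_pos: [0.51, -0.0188, 0.0969]
tcp_rot: [-83.4, 90.0, -0.9]
wrist_force: [0.2, 0.4, 0.3]
opening: 0.0298
time: 66.75
ee_pos: [0.5101, -0.0188, 0.0968]
tcp_rot: [-86.5, 90.0, -4.0]
wrist_force: [2.3, -0.5, 6.1]
opening: 0.0118
time: 67.75
ee_pos: [0.5087, -0.0176, 0.0967]
tcp_rot: [124.9, 89.8, 128.1]
wrist_force: [-5.1, 7.2, 9.6]
opening: 0.0115
time: 68.75
ee_pos: [0.5092, -0.0187, 0.1977]
tcp_rot: [174.1, 89.9, 177.6]
wrist_force: [1.1, 0.2, 0.6]
opening: 0.0299
shift [-52.2 195.  -97.6] turn None jaw now 93.5 q6 -5.6 t 68.75
```

```bash
python3 -m jog '-10 30 -15 0;-20 60 -30 0;-30 100 -50 0;-40 140 -70 0;-52 175 -87 0;-52 195 -98 0;-52 195 -98 0;-52 195 -98 0'
python3 - <<'E'
from h import *
c=cam('top'); s=cam('scene')
a=np.zeros((600,800,3),np.uint8)
a[:400]=cv2.resize(c['color'][205:305,280:480,::-1],(800,400),interpolation=cv2.INTER_CUBIC)
cv2.imwrite('pics/t6.png',np.vstack([cv2.resize(c['color'][200:310,280:480,::-1],(640,352),interpolation=cv2.INTER_CUBIC),cv2.resize(s['color'][175:300,200:522,::-1],(640,248),interpolation=cv2.INTER_CUBIC)]))
for o in vials(c,False): print(o)
h=cv2.cvtColor(c['color'],cv2.COLOR_RGB2HSV);H,S,V=[h[...,i].astype(int) for i in range(3)]
def blob(n,m,box,z):
    k=np.zeros(m.shape,bool);k[box[1]:box[3],box[0]:box[2]]=1
    v,u=np.nonzero(m&k); r=cv2.minAreaRect(np.c_[u,v].astype(np.float32)); print(n,len(u),r,ray(c,*r[0],z).round(4))
blob('tap',((H<6)|(H>174))&(S>150)&(V>100),(305,235,350,262),.122)
blob('handle',(V<45),(312,220,340,240),.126)
E
```

```text
time: 69.75
ee_pos: [0.4004, 0.1696, 0.2489]
tcp_rot: [-5.5, 90.0, -2.0]
wrist_force: [-0.2, 0.4, -0.4]
opening: 0.0301
('L', array([ 0.4286, -0.2365]), 'frame', np.float64(-24.5), np.float64(24.5), 'bubble', np.float64(0.5), 'rel mid', np.float64(0.5))
('R', array([ 0.4189, -0.2873]), 'frame', np.float64(-24.5), np.float64(24.5), 'bubble', np.float64(0.1), 'rel mid', np.float64(0.1))
tap 57 ((325.0, 249.5), (13.0, 4.0), 90.0) [ 0.5096 -0.0162  0.122 ]
handle 83 ((323.5, 230.0), (10.0, 9.0), 90.0) [ 0.5592 -0.0138  0.126 ]
```

View pics/t6.png

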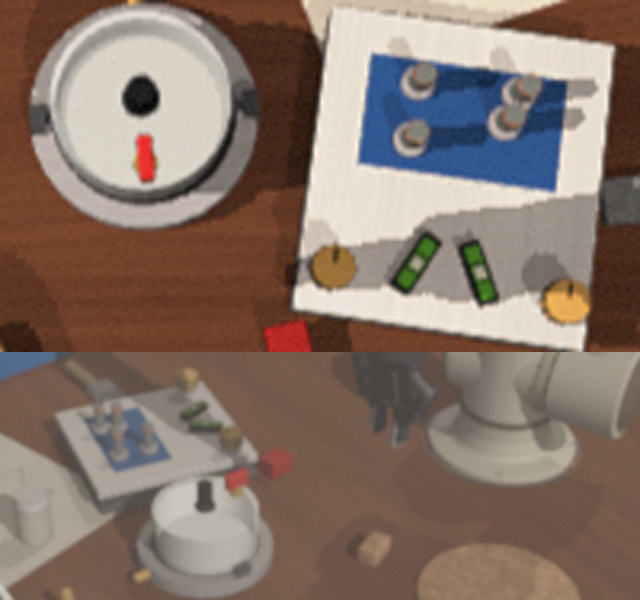

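The picture confirms the final state: the tap bar at (145,158) points at the handle, the bell is seated, all four electrodes are upright in the field, and both bubbles are centred. Handing in.

```bash
python3 -c "
from workcell import bot
print(bot.job_done())"
```

```text
the job is handed in; nothing more can be done
None
```

I did every step in order and handed the job in at about 70 s of the 208 s allowed. It reports no verdict, so the results below are from my own checks.

- **Levelling:** I turned the left knob 80° clockwise and the right one 59° anticlockwise. At the last check the bubbles were about 0.5 mm and 0.1 mm from centre.
- **Bell and tap:** I turned the tap 79° open with the bell still seated, then stood the bell on the smallest mat, a few millimetres from its middle. It is now back on its base about 3 mm from where it started. The tap is shut, with its bar pointing at the handle to within a few degrees. I judged the tap and the seating from the pictures and the contact force, not from direct readings.
- **Electrodes:** All four were present and now stand upright inside the blue field. One was knocked about 25 mm after I had placed it. It stayed upright inside the field, so I left it there, with its flange close to its neighbour's.
- **Bystanders:** None looked moved in the pictures, but I did not measure their positions.

No check failed. Two readings disagreed:
- **Electrode positions:** The two cameras differed by about 1 cm, because I read the tops roughly in the side view. I used the top camera, and every grasp held.
- **Knob-to-vial distance:** I measured about 70 mm where the description says 75 mm. The knob grips still worked.

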